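# Stow the long pin punch in its carrier and latch the bar over it

### The arm

A 6-joint arm with a two-finger parallel gripper is mounted at the origin on a cart in front of the work surface, level with it; the furniture and walls round the work are solid. World frame = base frame: x ahead of the robot, y to its left, z up, the work surface at z = 0. Lengths are in mm, angles in rad, forces in N, time in s.
With the tool pointing down it reaches from about 350 to 875 mm from the base axis. Payload 4.2 kg.
Tool frame: the origin (TCP) lies at the very end of the fingers, on their centre line; the grasp point (between the pads) lies arm.grip_point_offset behind it (arm.grip_point_offset is the distance from the TCP to the grasp point, in mm); z points along the fingers, y is the line along which they close (so a half turn about z gives the same grasp; the last joint's range is limited). The gripper opens to 85 mm and grips with 20 to 120 N. Pads are 22 mm wide; open, the fingers measure 114 mm over their backs; the gripper's body (76 mm by 85 mm) begins 54 mm behind the grasp point. The pads swing forward as they close: fully open they stand 13 mm farther back than shut.
Start: joints at [1.368, 0.385, 0.008, 0, -1.194, -0.259], TCP at [278.441, 559.526, 231.312] pointing down, gripper open.
Joint ranges: [-3.14, 3.14], [-1.21, 2.06], [-1.07, 1.41], [-3.16, 2.05], [-2.99, -0.16], [-3.1, 3.1]. Speed limits (rad/s): [2.79, 2.79, 3.14, 3.14, 3.14, 3.14].

### API

Orientations are given as a unit quaternion [x, y, z, w].
In Python, from bench import arm, cams, ticket gives the robot as it stands.
- The arm moves only by the tool servo_tool, never from a script. Its argument "commands" is a list that holds one entry, the list of rows, each a list of 7 numbers: the closure in counts, from 0 (fully open) to 255 (shut), then the shift along the tool's x, y, z in m, then the turn, a rotation vector about the tool's x, y, z in degrees. In form: [[[grip, x, y, z, ax, ay, az], ...]]. A call has 1 to 10 rows; each row shifts and turns the commanded pose from where the row before left it, along the tool's axes as they then stand; what a row does not reach is not made up. A row lasts 1/12 s, in which the tool goes at most 41.7 mm and 7.16 degrees, less where a joint would pass 70% of its speed; a pose out of reach is approached as far as the arm can. A call with a gripper value outside its range is refused whole. The fingers move at their own pace and stop on an object; the grip force is fixed at half the most. Time passes only in rows, so rows that do not move let the fingers close. It gives the time, the measured TCP pose, the force, the opening and the grip force at its end, in the units of the state.
- arm.read_state(): the state, without advancing time (a new reading comes with each control period).
- cams.get_image(name): name is "scene" or "side" or "wrist"; returns a dict with "frame" (420x560x3 uint8, blue, green, red), "K" (3x3 intrinsics, pixels), "T" (4x4, takes a point from camera to world coordinates). Camera axes: x right, y up, looking along -z (the intrinsics and any distortion apply to the point x, -y, -z); pixel columns grow to the right and rows downward; lengths in mm; the calibration is good to about 2 mm. A picture is of the moment at which its call begins. There is no depth.
- ticket.job_done(): hands the job in; it is judged then, once.
The state is a dict: "clock": time; "joints": joint angles; "joint_vel": joint speeds; "joint_efforts": joint torques, N m; "position": TCP position; "ee_rot": TCP orientation; "contact_force": force on the tool from outside, world axes, zero at the start; "wrist_torque": the same for the moment, N m; "gripper_width": finger opening in mm; "grasp_force": force on a finger pad.
Only numpy, scipy, OpenCV 4.12 (cv2) and the standard library are available. Lean on these libraries where they do the work, as an engineer would, in place of code of your own. Each camera call takes 0.05 s, during which the arm holds its last target. There are 200 camera calls.

### The job

Put the long pin punch away in the punch carrier: lift the latch bar out of its keeper and swing it well aside, take the longer of the two punches from the wooden block and push it down into the narrow tube until its collar sits on the rim. Then swing the bar back over the punch, lift it over the keeper and let it drop into the notch. Leave the short punch standing in the block.

Things in the scene. Friction and masses are not known exactly. Their poses are not given: they have to be found in the camera images.
- carrier: the punch carrier, fixed to the bench: a grey base plate 220 x 80 x 8 mm with, in one row along its x axis, the keeper (65 mm to -x of the origin), the narrow tube (at the origin) and the post (85 mm to +x). Origin on the bench under the tube, z up; the latched bar lies along the row from the post to over the keeper, its knob 98 mm to -x of the tube.
- tube_mouth (a point): centre of the rim of the upright steel tube, 88 mm above the bench, axes as the carrier's. Bore 11 mm; the rim flares to 19 mm inside, 26 mm outside. The shank drops freely to 25 mm short of home; over these last 25 mm a stiff liner must be pushed down with about 5 N, and stays where it is pushed. Then the collar meets the rim, which is solid.
- post_axis (a point): point on the vertical axis of the post about which the latch bar turns, at the height of the lowered bar's underside (155 mm above the bench); axes as the carrier's. The post reaches to 210 mm above the bench.
- keeper (a point): centre of the floor of the keeper's notch, 155 mm above the bench, axes as the carrier's. The notch is 22 mm wide (along y) between two steel prongs 12 mm thick: the prong on the opening (-y) side reaches 20 mm above the floor, the other 24 mm, so the bar must be raised 25 mm or more to pass over the low one.
- knob (a point): middle of the black round upright knob (16 mm diameter, 39 mm tall, middle 205 mm above the bench when the bar is down) on the free end of the latch bar, 183 mm from the post's axis. It moves with the bar; x points along the bar to the post, z up. The bar is 14 mm wide and high (155 to 169 mm above the bench when down), weighs about 1.5 N, is moved by the knob and stays level.
- lift (a joint): height of the latch bar above its lowest level, m: 0 = down, up to 0.045. The bar starts down in the keeper's notch. Released, it drops. A punch that is fully home stands 7 mm below the lowered bar; one that is not home stops the bar from coming down.
- swing (a joint): angle of the latch bar about the post, rad: 0 = over the row, in line with the keeper; grows to 1.7 as the free end turns to the carrier's -y side (counter-clockwise from above). Turns easily and stays where it is left.
- long_punch_grip (a point): the long punch, at the centre of its round dark steel grip (16 mm diameter, 56 mm tall). Below the grip is a collar (24 mm diameter, 4 mm thick), its underside 32 mm below this point, then a bright shank 8 mm in diameter and 75 mm long with a tapered tip. z along the punch, up. Stands loosely upright in one hole of the block, leaning up to 2 degrees; 0.12 kg.
- long_punch_collar (a point): the centre of the underside of the long punch's collar, 32 mm below the centre of its grip; when the punch is home this lies at the centre of the tube's rim
- long_punch: the long punch, origin at the tip of its shank, z along the punch, up (135 mm in all)
- short_punch_grip (a point): the short punch, at the centre of its grip; the same as the long one but with a shank of 50 mm, so that it stands 25 mm lower in the other hole of the block
- block_top (a point): centre of the top face of the wooden block (100 x 60 x 52 mm, fixed to the bench), which has two holes 40 mm deep and 9.5 mm wide, 25 mm to either side of this point along the block's x axis

How it is judged:
By the outcome, as a careful person would: the job done as asked, in the order asked, and still so for the second after the job is handed in, with the robot touching nothing.
It also fails if it takes over 67 s, if anything falls off the work surface, if the arm or the gripper's body presses on something with over 40 N, if the wrist force passes 120 N, or if a joint passes its speed limit or range.

## Working session

There is one attempt and no reset: what is moved stays moved. The work goes in short steps, Python scripts to look and compute and a tool call to move; the robot and the scene stay as the last step left them, time stands still between calls to the robot, and variables do not carry over. Pictures are saved under pics/ and viewed, at most 10 in all, crops included, and the job is handed in when it is done.

Besides the shell and the picture viewer there is one more tool, called after "Request:" as name(argument=value, ...) on one line, values as JSON. servo_tool: Moves the arm, as the interface text tells. Its arguments: {"type":"object","properties":{"commands":{"type":"array","items":{"type":"array","items":{"type":"array","items":{"type":"number"}}}}},"required":["commands"]}

```bash
mkdir -p pics; ls
cat > h.py <<'E'
import numpy as np,cv2
from scipy.spatial.transform import Rotation as R
from bench import arm,cams,ticket
def grab(n,f):
    d=cams.get_image(n); cv2.imwrite('pics/'+f+'.png',d['frame']); np.savez('pics/'+f,K=d['K'],T=d['T']); return d
def ray(f,u,v):
    d=np.load('pics/'+f+'.npz');K,T=d['K'],d['T']
    p=np.linalg.solve(K,[u,v,1]); p=np.array([p[0],-p[1],-p[2]])
    return T[:3,3],T[:3,:3]@p
def atz(f,u,v,z):
    o,r=ray(f,u,v); return o+r*(z-o[2])/r[2]
def tri(*obs):
    A=np.zeros((3,3));b=np.zeros(3)
    for f,u,v in obs:
        o,r=ray(f,u,v); r=r/np.linalg.norm(r); M=np.eye(3)-np.outer(r,r);A+=M;b+=M@o
    p=np.linalg.solve(A,b); return p
def proj(f,P):
    d=np.load('pics/'+f+'.npz');K,T=d['K'],d['T']
    q=T[:3,:3].T@(np.array(P,float)-T[:3,3]); q=K@[q[0],-q[1],-q[2]]; return q[:2]/q[2]
E
python3 - <<'E'
from h import *
ims=[grab(n,n+'0') for n in('scene','side','wrist')]
for d in ims: print(d.keys(),d['K'].tolist(),d['T'].round(2).tolist())
s=arm.read_state();print(s,arm.grip_point_offset)
f=np.hstack([d['frame'] for d in ims[:2]]);
E
```

```text
pics
dict_keys(['frame', 'K', 'T']) [[397.1046860408207, 0.0, 280.9816523588975], [0.0, 397.1046860408207, 214.63575231922093], [0.0, 0.0, 1.0]] [[-0.52, 0.61, -0.6, 10.97], [-0.85, -0.37, 0.37, 101.19], [0.0, 0.7, 0.71, 804.82], [0.0, 0.0, 0.0, 1.0]]
dict_keys(['frame', 'K', 'T']) [[486.86874034872557, 0.0, 282.5557898839076], [0.0, 486.86874034872557, 201.11599441016924], [0.0, 0.0, 1.0]] [[0.92, 0.23, -0.33, 229.32], [-0.4, 0.5, -0.77, -1011.64], [-0.01, 0.83, 0.55, 726.28], [0.0, 0.0, 0.0, 1.0]]
dict_keys(['frame', 'K', 'T']) [[349.9568486782946, 0.0, 280.8613872161663], [0.0, 349.9568486782946, 207.0314029224191], [0.0, 0.0, 1.0]] [[-0.45, 0.85, 0.29, 353.05], [-0.9, -0.42, -0.14, 521.56], [0.0, -0.32, 0.95, 373.46], [0.0, 0.0, 0.0, 1.0]]
{'clock': 0.15, 'joints': array([ 1.36759868e+00,  3.85397906e-01,  6.94056690e-03, -3.41604266e-04,
       -1.19397900e+00, -2.58599991e-01]), 'joint_vel': array([-0.00154872, -0.00115043,  0.00517021,  0.00251434,  0.00044494,
       -0.0008965 ]), 'joint_efforts': array([ 3.72188179e-04, -3.92679262e+01,  1.88580787e+01,  4.18850765e+00,
       -3.38998085e-03,  2.89770682e-06]), 'position': array([278.26886385, 559.15348608, 230.46387458]), 'ee_rot': array([ 9.73446337e-01, -2.28913808e-01, -1.35993981e-04,  8.24089807e-04]), 'contact_force': array([-0.33564706,  0.88507633,  0.4636228 ]), 'wrist_torque': array([ 0.02746745,  0.03276656, -0.05416995]), 'grasp_force': 0.0, 'gripper_width': 85.34260737023936} 18.700000000000003
```

View pics/scene0.png

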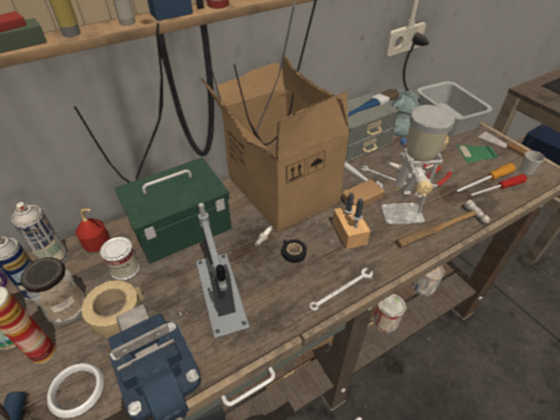

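View pics/side0.png

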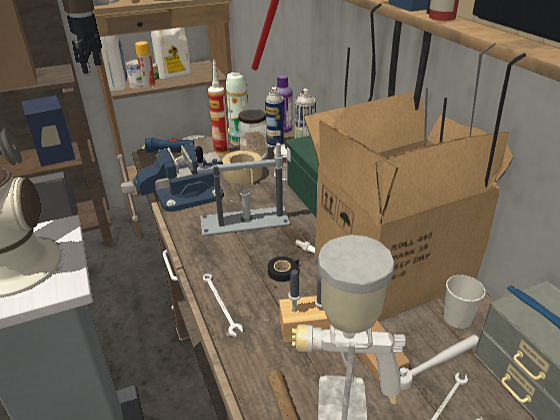

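Scene and side views show the carrier (scene ~(220,280), side ~(245,195)) with knob, post and tube, and the block with two punches (scene ~(352,220), side ~(305,295)). I'm enlarging these areas.

Run:
```python
from h import *
a=cv2.imread('pics/scene0.png');b=cv2.imread('pics/side0.png')
def c(im,x,y,w,h,s): return cv2.resize(im[y:y+h,x:x+w],None,fx=s,fy=s,interpolation=cv2.INTER_CUBIC)
m=np.zeros((600,800,3),np.uint8)
p=c(a,180,195,90,150,4);m[:600,:360]=p
p=c(b,190,135,110,110,4);m[:440,360:]=p
cv2.imwrite('pics/car.png',m)
m=np.zeros((480,800,3),np.uint8)
m[:480,:400]=c(a,325,185,50,60,8)
m[:480,400:]=c(b,270,250,66,80,6)[:, :400] if 0 else cv2.resize(b[250:330,270:337],(400,480),interpolation=cv2.INTER_CUBIC)
cv2.imwrite('pics/blk.png',m)
```

```text
(no output)
```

View pics/car.png

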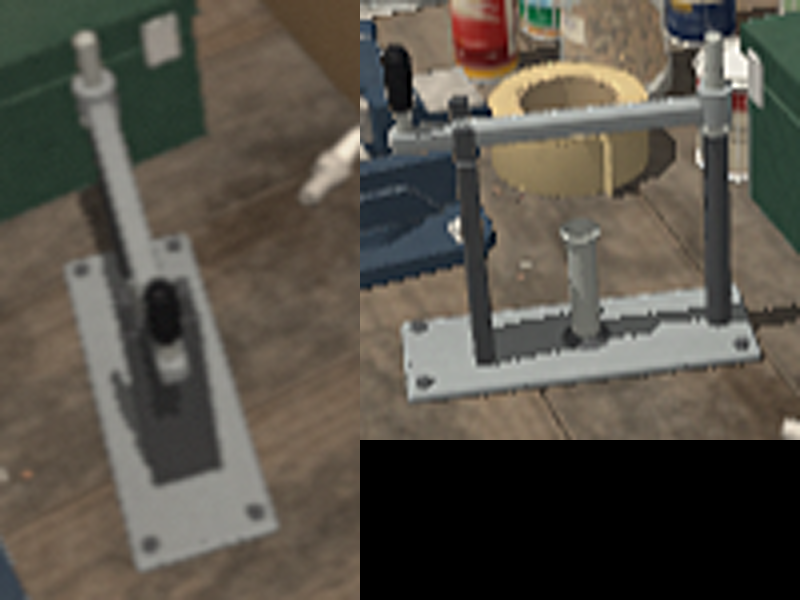

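View pics/blk.png

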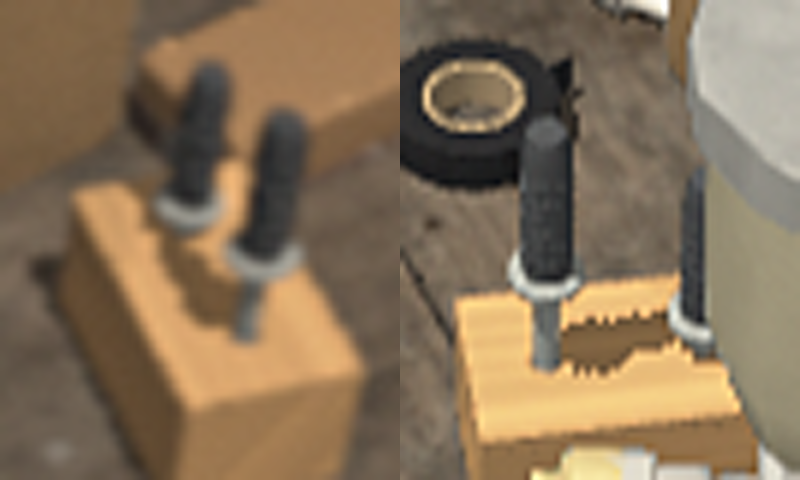

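```bash
cat > m1.py <<'E'
from h import *
from scipy.optimize import least_squares
S=lambda x,y:('scene0',180+(x+.5)/4-.5,195+(y+.5)/4-.5)
D=lambda x,y:('side0',190+(x-360+.5)/4-.5,135+(y+.5)/4-.5)
s8=lambda x,y:('scene0',325+(x+.5)/8-.5,185+(y+.5)/8-.5)
d6=lambda x,y:('side0',270+(x-400+.5)/5.97-.5,250+(y+.5)/6-.5)
for n,a,b in [('knob',S(164,312),D(398,78)),('posttop',S(86,36),D(713,38)),('grip',s8(274,187),d6(547,200)),('coll',s8(264,258),d6(545,277)),('hole',s8(247,338),d6(546,367))]:
    p=tri(a,b); print(n,p.round(1),(proj(a[0],p)-a[1:]).round(1),(proj(b[0],p)-b[1:]).round(1))
for n,o in [('sTL',S(68,265)),('sTR',S(187,236)),('sBL',S(143,568)),('sBR',S(275,527)),('dLT',D(402,325)),('dRT',D(738,288)),('dRB',D(760,355)),('dLB',D(410,400))]: print(n,atz(*o,8).round(1))
print('tube side',atz(*D(580,232),88),'shortcol',atz(*s8(187,212),63))
E
python3 m1.py
```

```text
knob [443.6 -32.8 203.3] [-0.1 -0.2] [-0.2  0.2]
posttop [622.6 -73.7 210.9] [0.3 0.5] [ 0.3 -0.4]
grip [ 502.1 -424.6  119.6] [0. 0.] [ 0. -0.]
coll [ 501.1 -425.3   88.8] [0. 0.] [ 0. -0.]
hole [ 501.6 -425.7   50.6] [0.1 0.1] [ 0.2 -0.2]
sTL [647.8 -40.4   8. ]
sTR [ 629.6 -114.6    8. ]
sBL [435.6   6.6   8. ]
sBR [419.8 -65.7   8. ]
dLT [436.4   6.7   8. ]
dRT [648.8 -44.    8. ]
dRB [ 631.4 -117.5    8. ]
dLB [419.5 -71.8   8. ]
tube side [538.97625549 -56.36954962  88.        ] shortcol [ 548.65242618 -436.14234416   63.        ]
```

```bash
cat >> h.py <<'E'
def st():
    s=arm.read_state(); r=R.from_quat(s['ee_rot']).as_matrix()
    phi=np.degrees(np.arctan2(r[1,0],r[0,0]))
    print('t',round(s['clock'],2),'pos',s['position'].round(1),'phi',phi.round(2),'tilt',(r[:,2]*1e3).round(1),'F',s['contact_force'].round(1),'w',round(s['gripper_width'],1),'gf',round(s['grasp_force'],1),'j',s['joints'].round(2)); return s,r,phi
def go(x,y,z,phi=None):
    s,r,p=st(); d=r.T@(np.array([x,y,z])-s['position']); print('dtool mm',d.round(1),'rows',np.ceil(np.linalg.norm(d)/41.7), 'az', None if phi is None else round((p-phi+180)%360-180,2))
E
python3 - <<'E'
from h import *
print('box base',atz('scene0',278,222,0),'left base',atz('scene0',232,178,0), 'box top near?',tri(('scene0',305,112),('side0',378,200)))
print('nozzle',tri(('scene0',425,186),('side0',298,340)),'cup lid',tri(('scene0',432,118),('side0',356,258)))
print('vice', tri(('scene0',152,340),('side0',205,165)),'can',tri(('scene0',28,208),('side0',277,90)))
print('postcans',[atz('scene0',u,v,0).round() for u,v in [(40,360),(55,315),(120,270),(50,260),(15,290)]])
print('box right base',atz('scene0',345,190,0))
go(444,-33,310)
E
```

```text
box base [ 662.16718157 -288.88954878    0.        ] left base [ 898.33071001 -264.40575205    0.        ] box top near? [ 695.230835   -403.55624471  262.2971403 ]
nozzle [ 441.41427477 -576.08411982  162.90409625] cup lid [ 505.2372068  -604.50938115  313.94126365]
vice [477.93951934 125.56725508  73.90962299] can [760.44517308 237.72465742 225.66972477]
postcans [array([583., 340.,   0.]), array([679., 294.,   0.]), array([728., 133.,   0.]), array([852., 276.,   0.]), array([800., 363.,   0.])]
box right base [ 669.93979837 -530.20050984    0.        ]
t 0.15 pos [278.3 559.2 230.5] phi -26.47 tilt [-6.0e-01 -1.5e+00 -1.0e+03] F [-0.3  0.9  0.5] w 85.3 gf 0.0 j [ 1.37  0.39  0.01 -0.   -1.19 -0.26]
dtool mm [412.3 456.4 -78.7] rows 15.0 az None
```

Request:
servo_tool(commands=[[[0,0.0258,0.0285,-0.008,0,0,0],[0,0.0258,0.0285,-0.008,0,0,0],[0,0.0258,0.0285,-0.008,0,0,0],[0,0.0258,0.0285,-0.008,0,0,0],[0,0.0258,0.0285,-0.008,0,0,0],[0,0.0258,0.0285,-0.008,0,0,0],[0,0.0258,0.0285,-0.008,0,0,0],[0,0.0258,0.0285,-0.008,0,0,0],[0,0.0258,0.0285,-0.008,0,0,0],[0,0.0258,0.0285,-0.008,0,0,0]]])

```text
clock: 0.98
position: [382.2, 187.4, 311.7]
ee_rot: [0.974, -0.229, -0.0, -0.0]
contact_force: [1.7, -0.4, -0.1]
gripper_width: 85.5
grasp_force: 0.0
```

Request:
servo_tool(commands=[[[0,0.0258,0.0285,0,0,0,0],[0,0.0258,0.0285,0,0,0,0],[0,0.0258,0.0285,0,0,0,0],[0,0.0258,0.0285,0,0,0,0],[0,0.0258,0.0285,0,0,0,0],[0,0.0258,0.0285,0,0,0,0],[0,0,0,0,0,0,7],[0,0,0,0,0,0,7],[0,0,0,0,0,0,7],[0,0,0,0,0,0,7]]])

```text
clock: 1.82
position: [444.6, -33.2, 310.9]
ee_rot: [0.887, -0.461, -0.0, 0.0]
contact_force: [-0.1, 0.3, -0.3]
gripper_width: 85.3
grasp_force: 0.0
```

Request:
servo_tool(commands=[[[0,0,0,0,0,0,7],[0,0,0,0,0,0,7],[0,0,0,0,0,0,7],[0,0,0,0,0,0,7],[0,0,0,0,0,0,7],[0,0,0,0,0,0,7],[0,0,0,0,0,0,7],[0,0,0,0,0,0,7],[0,0,0,0,0,0,7],[0,0,0,0,0,0,7]]])

```text
clock: 2.65
position: [444.5, -32.6, 311.0]
ee_rot: [-0.463, 0.886, 0.0, -0.0]
contact_force: [0.6, 0.0, 0.0]
gripper_width: 85.4
grasp_force: 0.0
```

Request:
servo_tool(commands=[[[0,0,0,0,0,0,7],[0,0,0,0,0,0,7],[0,0,0,0,0,0,7],[0,0,0,0,0,0,7],[0,0,0,0,0,0,7],[0,0,0,0,0,0,7],[0,0,0,0,0,0,7],[0,0,0,0,0,0,7],[0,0,0,0,0,0,7],[0,0,0,0,0,0,0]]])

```text
clock: 3.48
position: [444.6, -32.6, 311.1]
ee_rot: [0.066, 0.998, -0.0, -0.0]
contact_force: [-0.1, 0.3, 0.3]
gripper_width: 85.5
grasp_force: 0.0
```

Run:
```python
from h import *
go(443.6,-33,188,167.1)
d=grab('wrist','w1')
print(proj('w1',[443.6,-33,224]),proj('w1',[539.5,-55.4,88]),proj('w1',[622.6,-73.7,210]))
```

```text
t 3.48 pos [444.6 -32.6 311.1] phi 172.42 tilt [-6.e-01  0.e+00 -1.e+03] F [-0.1  0.3  0.3] w 85.5 gf 0.0 j [ 0.29  0.02 -0.26 -0.   -1.29 -2.  ]
dtool mm [  0.8  -0.5 123.1] rows 3.0 az 5.32
[280.8790237  212.49209596] [272.64100199 252.28930009] [262.45115696 396.95432234]
```

View pics/w1.png

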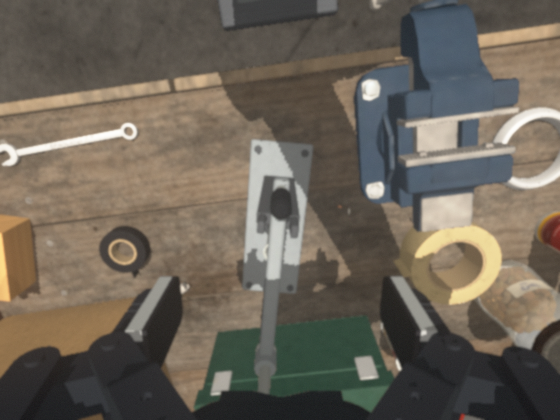

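Run:
```python
from h import *
im=cv2.imread('pics/w1.png')
print(proj('w1',[443.6,-33,224]),proj('w1',[443.6,-33,205]),proj('w1',[443.6,-33,186]))
g=im.max(2)
for v in range(180,226,4): 
    x=np.where(g[v,262:300]<45)[0]+262; print(v,x.min() if len(x) else 0,x.max() if len(x) else 0,len(x))
d=np.load('pics/w1.npz');print(d['T'][:3,3])
```

```text
[280.8790237  212.49209596] [280.87961414 203.90404554] [280.88012897 196.41586853]
180 0 0 0
184 0 0 0
188 0 0 0
192 0 0 0
196 0 0 0
200 0 0 0
204 0 0 0
208 0 0 0
212 0 0 0
216 0 0 0
220 0 0 0
224 0 0 0
[361.30256555 -22.03155991 454.22732253]
```

Wrist view: knob at (281,205), on the prediction (281,204). Descending to grip it.

Request:
servo_tool(commands=[[[0,0.0008,-0.0005,0.03,0,0,5.3],[0,0,0,0.035,0,0,0],[0,0,0,0.035,0,0,0],[0,0,0,0.021,0,0,0],[255,0,0,0,0,0,0],[255,0,0,0,0,0,0],[255,0,0,0,0,0,0],[255,0,0,0,0,0,0],[255,0,0,0,0,0,0],[255,0,0,0,0,0,0]]])

```text
clock: 4.37
position: [444.6, -32.9, 191.5]
ee_rot: [0.111, 0.994, 0.0, 0.001]
contact_force: [0.5, -0.1, 0.3]
gripper_width: 14.3
grasp_force: 58.3
```

Run:
```python
from h import *
st()
```

```text
t 4.37 pos [444.6 -32.9 191.5] phi 167.26 tilt [ 2.6e+00  7.0e-01 -1.0e+03] F [ 0.5 -0.1  0.3] w 14.3 gf 58.3 j [ 0.29  0.11 -0.47  0.   -0.98 -2.09]
```

Request:
servo_tool(commands=[[[255,0,0,-0.011,0,0,0],[255,0,0,-0.011,0,0,0],[255,0,0,-0.011,0,0,0],[255,0,0,0,0,0,0],[255,-0.0013,-0.0217,0,0,0,-6.8],[255,-0.0013,-0.0217,0,0,0,-6.8],[255,-0.0013,-0.0217,0,0,0,-6.8],[255,0,0,0,0,0,0]]])

```text
clock: 5.03
position: [442.3, -99.6, 223.3]
ee_rot: [-0.068, 0.998, -0.0, 0.002]
contact_force: [3.0, 1.1, -1.8]
gripper_width: 13.9
grasp_force: 58.8
```

Run:
```python
from h import *
s,_,_=st(); p=s['position'][:2]-[622.6,-73.7]; print(np.hypot(*p))
```

```text
t 5.03 pos [442.3 -99.6 223.3] phi -172.23 tilt [ 3.3e+00  2.0e-01 -1.0e+03] F [ 3.   1.1 -1.8] w 13.9 gf 58.8 j [ 0.14  0.09 -0.41  0.   -1.07 -1.57]
182.11133414965627
```

Going well; complete the swing, lower, and release.

Request:
servo_tool(commands=[[[255,-0.0013,-0.0217,0,0,0,-6.8],[255,-0.0013,-0.0217,0,0,0,-6.8],[255,-0.0013,-0.0217,0,0,0,-6.8],[255,-0.0013,-0.0217,0,0,0,-6.8],[255,-0.0013,-0.0217,0,0,0,-6.8],[255,-0.0013,-0.0217,0,0,0,-6.8],[255,-0.0013,-0.0217,0,0,0,-6.8],[255,-0.0013,-0.0217,0,0,0,-6.8],[255,0,0,0.008,0,0,0],[255,0,0,0.012,0,0,0]]])

```text
clock: 5.87
position: [538.5, -234.2, 202.4]
ee_rot: [-0.515, 0.857, 0.001, 0.001]
contact_force: [1.3, 6.0, -2.5]
gripper_width: 13.7
grasp_force: 58.9
```

Request:
servo_tool(commands=[[[255,0,0,0.01,0,0,0],[255,0,0,0.002,0,0,0],[255,0,0,0,0,0,0],[0,0,0,0,0,0,0],[0,0,0,0,0,0,0],[0,0,0,0,0,0,0],[0,0,0,-0.025,0,0,0],[0,0,0,-0.035,0,0,0],[0,0,0,-0.03,0,0,0],[0,0,0,0,0,0,0]]])

```text
clock: 6.7
position: [539.4, -237.2, 289.4]
ee_rot: [-0.515, 0.857, -0.006, 0.004]
contact_force: [1.6, 0.6, 0.9]
gripper_width: 85.3
grasp_force: 0.0
```

Run:
```python
from h import *
s,_,_=st(); p=s['position'][:2]-[622.6,-73.7]; print(np.hypot(*p))
go(501.8,-425.3,240,167.5)
```

```text
t 6.7 pos [ 539.4 -237.2  289.4] phi -117.94 tilt [  12.8   -5.7 -999.9] F [1.6 0.6 0.9] w 85.3 gf 0.0 j [-0.14  0.28  0.    0.   -1.28 -0.35]
183.42396429491876
t 6.7 pos [ 539.4 -237.2  289.4] phi -117.94 tilt [  12.8   -5.7 -999.9] F [1.6 0.6 0.9] w 85.3 gf 0.0 j [-0.14  0.28  0.    0.   -1.28 -0.35]
dtool mm [183.9 -54.2  50. ] rows 5.0 az 74.56
```

Request:
servo_tool(commands=[[[0,0.03,-0.009,0,0,0,0],[0,0.0385,-0.0113,0,0,0,0],[0,0.0385,-0.0113,0,0,0,0],[0,0.0385,-0.0113,0,0,0,0],[0,0.0384,-0.0113,0,0,0,0],[0,0,0,0.005,0,0,6.8],[0,0,0,0.005,0,0,6.8],[0,0,0,0.005,0,0,6.8],[0,0,0,0.005,0,0,6.8],[0,0,0,0.005,0,0,6.8]]])

```text
clock: 7.53
position: [497.9, -423.7, 256.1]
ee_rot: [-0.239, 0.971, -0.0, -0.0]
contact_force: [0.2, -0.1, 0.3]
gripper_width: 85.6
grasp_force: 0.0
```

Request:
servo_tool(commands=[[[0,0,0,0.005,0,0,6.8],[0,0,0,0.005,0,0,6.8],[0,0,0,0.005,0,0,6.8],[0,0,0,0.005,0,0,6.8],[0,0,0,0.005,0,0,6.8],[0,0,0,0,0,0,6.6],[0,0,0,0,0,0,0],[0,0,0,0,0,0,0]]])

```text
clock: 8.2
position: [498.2, -423.5, 231.5]
ee_rot: [0.108, 0.994, -0.0, -0.0]
contact_force: [-0.5, -0.0, -0.2]
gripper_width: 85.2
grasp_force: 0.0
```

Run:
```python
from h import *
go(501.8,-425.3,104,167.5)
d=grab('wrist','w2')
P=[[502,-424.6,148],[502,-425,90],[501.6,-425.7,52],[548.7,-436,63]]
for p in P: print(proj('w2',p).round(1))
cv2.imwrite('pics/w2c.png',cv2.resize(d['frame'][100:380,140:420],None,fx=2.1,fy=2.1,interpolation=cv2.INTER_CUBIC))
```

```text
t 8.2 pos [ 498.2 -423.5  231.5] phi 167.58 tilt [-2.e-01 -4.e-01 -1.e+03] F [-0.5 -0.  -0.2] w 85.2 gf 0.0 j [-0.46  0.43  0.09  0.   -1.22 -1.33]
dtool mm [ -3.9  -1.  127.5] rows 4.0 az 0.08
[281.2 220.7]
[280.7 196.1]
[279.9 184.1]
[280.  235.2]
```

View pics/w2c.png

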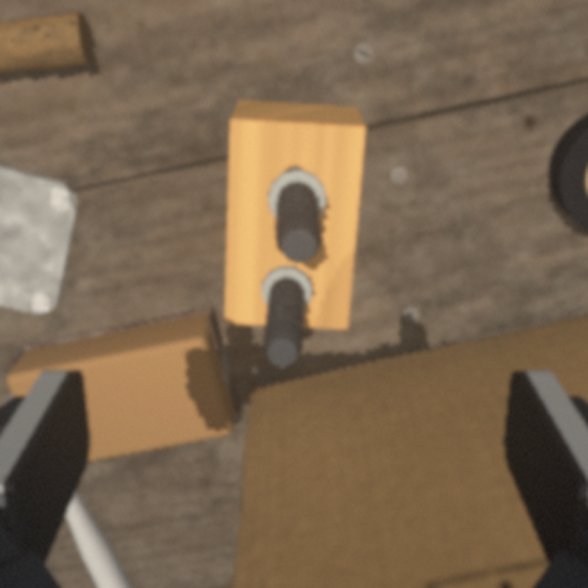

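Wrist view: long punch's top at (283,217) and collar (281,192), about 3 mm to -x of the first estimate, so x≈499, y≈-423.6; short punch clear of the finger line.

Request:
servo_tool(commands=[[[0,-0.0008,0,0.03,0,0,0],[0,0,0,0.035,0,0,0],[0,0,0,0.035,0,0,0],[0,0,0,0.0255,0,0,0],[255,0,0,0,0,0,0],[255,0,0,0,0,0,0],[255,0,0,0,0,0,0],[255,0,0,0,0,0,0],[255,0,0,0,0,0,0],[255,0,0,0,0,0,0]]])

```text
clock: 9.08
position: [500.2, -424.0, 108.0]
ee_rot: [0.109, 0.994, -0.001, 0.002]
contact_force: [-1.4, -1.4, 3.4]
gripper_width: 14.9
grasp_force: 58.4
```

Request:
servo_tool(commands=[[[255,0,0,0,0,0,0],[255,0,0,-0.02,0,0,0],[255,0,0,-0.03,0,0,0],[255,0,0,-0.04,0,0,0],[255,0,0,-0.04,0,0,0],[255,0,0,-0.04,0,0,0],[255,0,0,-0.04,0,0,0],[255,0,0,-0.03,0,0,0],[255,0,0,0,0,0,0],[255,0,0,0,0,0,0]]])

```text
clock: 9.92
position: [499.7, -423.3, 348.3]
ee_rot: [0.109, 0.994, -0.001, 0.002]
contact_force: [0.8, -0.5, -2.1]
gripper_width: 14.7
grasp_force: 59.0
```

Run:
```python
from h import *
go(539.5,-55.4,346,167.1)
```

```text
t 9.92 pos [ 499.7 -423.3  348.3] phi 167.45 tilt [    4.8    -1.7 -1000. ] F [ 0.8 -0.5 -2.1] w 14.7 gf 59.0 j [-0.46  0.39  0.3  -0.   -1.48 -1.33]
dtool mm [ 41.2 367.8   1.9] rows 9.0 az 0.35
```

Request:
servo_tool(commands=[[[255,0.0041,0.0368,0,0,0,0.35],[255,0.0041,0.0368,0,0,0,0],[255,0.0041,0.0368,0,0,0,0],[255,0.0041,0.0368,0,0,0,0],[255,0.0041,0.0368,0,0,0,0],[255,0.0041,0.0368,0,0,0,0],[255,0.0041,0.0368,0,0,0,0],[255,0.0041,0.0368,0,0,0,0],[255,0.0041,0.0368,0,0,0,0],[255,0.0041,0.0368,0,0,0,0]]])

```text
clock: 10.75
position: [540.2, -53.6, 343.8]
ee_rot: [0.112, 0.994, -0.0, -0.002]
contact_force: [-0.6, -0.6, -1.7]
gripper_width: 14.5
grasp_force: 59.0
```

Request:
servo_tool(commands=[[[255,0,0,0.04,0,0,0],[255,0,0,0.04,0,0,0],[255,0,0,0.03,0,0,0],[255,0,0,0.02,0,0,0],[255,0,0,0,0,0,0],[255,0,0,0,0,0,0]]])

```text
clock: 11.25
position: [540.2, -55.7, 214.1]
ee_rot: [0.112, 0.994, -0.001, -0.002]
contact_force: [1.4, -0.3, 0.5]
gripper_width: 14.3
grasp_force: 59.1
```

Run:
```python
from h import *
go(539.5,-55.4,205,167.1)
a=grab('scene','s3')['frame'];b=grab('side','d3')['frame']
tip=[538,-56,122]; tube=[539.5,-55.4,88]
for f in('s3','d3'): print(f,proj(f,tip),proj(f,tube))
m=np.zeros((600,800,3),np.uint8)
def c(f,im,o):
    u,v=proj(f,[539.5,-55.4,105]).astype(int); x,y=u-33,v-50; print(f,'crop',x,y)
    m[:,o:o+400]=cv2.resize(im[y:y+100,x:x+66],(400,600),interpolation=cv2.INTER_CUBIC)
c('s3',a,0);c('d3',b,400)
cv2.imwrite('pics/t3.png',m)
```

```text
t 11.25 pos [540.2 -55.7 214.1] phi 167.1 tilt [   -4.7    -1.  -1000. ] F [ 1.4 -0.3  0.5] w 14.3 gf 59.1 j [ 0.2   0.26 -0.22  0.   -1.1  -1.99]
dtool mm [0.7 0.1 9.1] rows 1.0 az 0.0
s3 [215.46617073 259.82835169] [216.73043981 268.91880054]
d3 [243.42770643 180.69340948] [244.69163885 192.38189405]
s3 crop 182 214
d3 crop 211 136
```

View pics/t3.png

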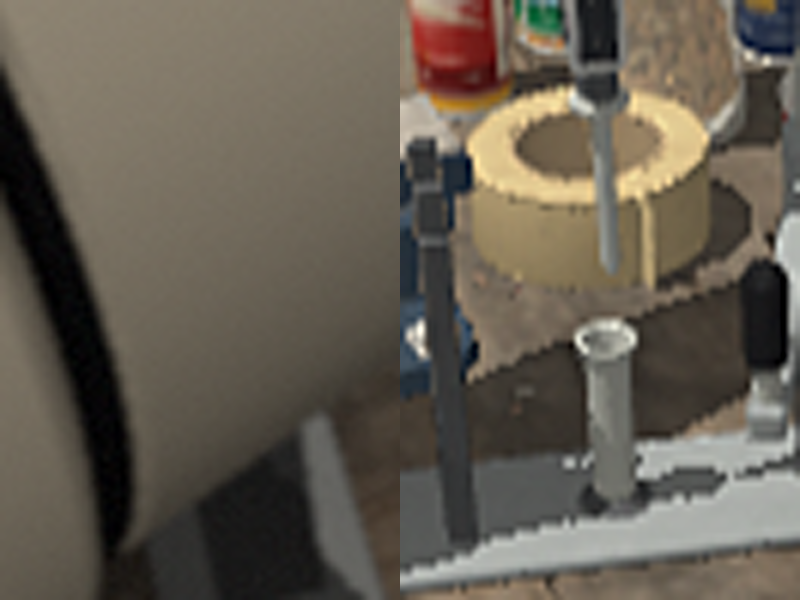

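Side view: tip at crop (612,272), mouth (605,340) — mouth is where predicted; the punch leans ~1.6° towards +x. I'll tilt it upright, shift 1.5 mm and enter slowly.

Request:
servo_tool(commands=[[[255,0.0015,0,0,0,1.5,0],[255,0,0,0,0,0,0],[255,0,0,0.01,0,0,0],[255,0,0,0.01,0,0,0],[255,0,0,0.005,0,0,0],[255,0,0,0.005,0,0,0],[255,0,0,0.005,0,0,0],[255,0,0,0,0,0,0]]])

```text
clock: 12.02
position: [538.2, -55.0, 179.4]
ee_rot: [0.112, 0.994, 0.001, -0.014]
contact_force: [-0.4, -0.6, -0.8]
gripper_width: 14.5
grasp_force: 59.1
```

Run:
```python
from h import *
st(); print(arm.read_state()['wrist_torque'])
b=grab('side','d4')['frame']
cv2.imwrite('pics/t4.png',cv2.resize(b[120:220,205:285],(640,800)[:1]+(600,) if 0 else (480,600),interpolation=cv2.INTER_CUBIC))
```

```text
t 12.02 pos [538.2 -55.  179.4] phi 167.08 tilt [ -28.     5.6 -999.6] F [-0.4 -0.6 -0.8] w 14.5 gf 59.1 j [ 0.19  0.3  -0.25 -0.01 -1.04 -1.98]
[ 0.02178705 -0.04034069 -0.02081779]
```

View pics/t4.png

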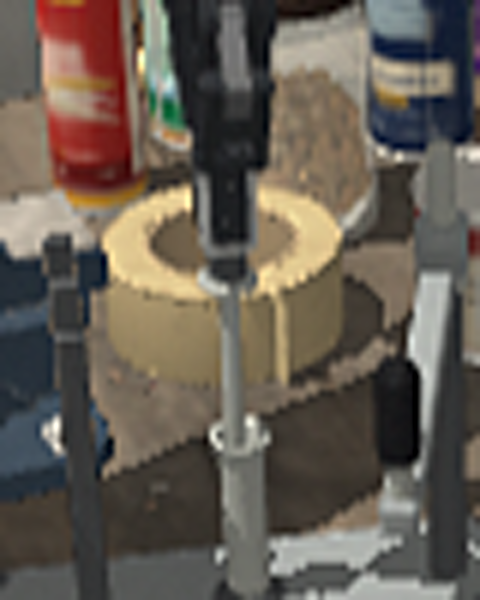

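Request:
servo_tool(commands=[[[255,-0.001,0,0.003,0,0,0],[255,-0.0002,0,0.006,0,0,0],[255,-0.0002,0,0.006,0,0,0],[255,-0.0002,0,0.006,0,0,0],[255,-0.0002,0,0.006,0,0,0],[255,-0.0002,0,0.006,0,0,0],[255,-0.0002,0,0.006,0,0,0],[255,0,0,0,0,0,0]]])

```text
clock: 12.73
position: [539.3, -55.2, 140.1]
ee_rot: [0.113, 0.994, 0.001, -0.014]
contact_force: [-0.4, 1.1, -1.0]
gripper_width: 14.9
grasp_force: 59.1
```

Run:
```python
from h import *
st(); print(arm.read_state()['wrist_torque'])
```

```text
t 12.73 pos [539.3 -55.2 140.1] phi 167.07 tilt [ -28.2    5.8 -999.6] F [-0.4  1.1 -1. ] w 14.9 gf 59.1 j [ 0.19  0.34 -0.3  -0.01 -0.95 -1.98]
[ 0.06954815 -0.09871989 -0.02397003]
```

Entered freely. Push on to the liner: expected home at TCP ≈ 109.

Request:
servo_tool(commands=[[[255,-0.0002,0,0.005,0,0,0],[255,-0.0002,0,0.005,0,0,0],[255,-0.0002,0,0.005,0,0,0],[255,-0.0002,0,0.005,0,0,0],[255,-0.0001,0,0.004,0,0,0],[255,0,0,0.002,0,0,0]]])

```text
clock: 13.23
position: [540.8, -55.2, 115.7]
ee_rot: [0.112, 0.994, 0.002, -0.012]
contact_force: [-0.7, 0.6, 4.2]
gripper_width: 14.3
grasp_force: 59.7
```

Request:
servo_tool(commands=[[[255,0,0,0.0015,0,0,0],[255,0,0,0.0015,0,0,0]]])

```text
clock: 13.4
position: [540.8, -55.2, 113.0]
ee_rot: [0.112, 0.994, 0.002, -0.012]
contact_force: [-0.9, 0.6, 4.1]
gripper_width: 14.4
grasp_force: 59.7
```

Request:
servo_tool(commands=[[[255,0,0,0.0015,0,0,0],[255,0,0,0.001,0,0,0]]])

```text
clock: 13.57
position: [540.6, -55.2, 110.3]
ee_rot: [0.112, 0.994, 0.002, -0.012]
contact_force: [-0.1, 1.3, 2.9]
gripper_width: 14.5
grasp_force: 59.7
```

Request:
servo_tool(commands=[[[255,0,0,0.001,0,0,0],[255,0,0,0.001,0,0,0],[255,0,0,0,0,0,0]]])

```text
clock: 13.82
position: [540.6, -55.2, 109.1]
ee_rot: [0.112, 0.994, 0.001, -0.012]
contact_force: [-0.7, 0.9, 7.3]
gripper_width: 14.7
grasp_force: 60.2
```

Request:
servo_tool(commands=[[[255,0,0,0.001,0,0,0],[255,0,0,0.001,0,0,0],[255,0,0,0,0,0,0]]])

```text
clock: 14.07
position: [540.7, -55.3, 109.0]
ee_rot: [0.112, 0.994, 0.001, -0.012]
contact_force: [-5.0, 1.4, 17.2]
gripper_width: 14.2
grasp_force: 61.2
```

Collar on the rim (force rose to 17 N at TCP 109.0, the expected home height). Release and go up.

Request:
servo_tool(commands=[[[255,0,0,-0.002,0,0,0],[0,0,0,0,0,0,0],[0,0,0,0,0,0,0],[0,0,0,0,0,0,0],[0,0,0,-0.015,0,0,0],[0,0,0,-0.03,0,0,0],[0,0,0,-0.04,0,-1.5,0],[0,0,0,-0.04,0,0,0],[0,0,0,-0.04,0,0,0],[0,0,0,-0.03,0,0,0]]])

```text
clock: 14.9
position: [542.5, -55.9, 306.3]
ee_rot: [0.112, 0.994, 0.0, 0.001]
contact_force: [1.8, -0.7, 0.8]
gripper_width: 85.7
grasp_force: 0.0
```

Request:
servo_tool(commands=[[[0,0,0,0,0,0,0],[0,0,0,0,0,0,0]]])

```text
clock: 15.07
position: [542.8, -55.5, 304.4]
ee_rot: [0.113, 0.994, 0.001, 0.001]
contact_force: [-0.3, -0.2, -0.5]
gripper_width: 85.4
grasp_force: 0.0
```

Run:
```python
from h import *
go(539.5,-237,300,-118)
a=grab('side','d5')['frame']
for z in(224.5,186): print(proj('d5',[539.5,-237,z]))
print('grip top/bot',proj('d5',[539.5,-55.4,148]),proj('d5',[539.5,-55.4,88]))
cv2.imwrite('pics/t5.png',cv2.resize(a[110:250,190:330],(600,600),interpolation=cv2.INTER_CUBIC))
```

```text
t 15.07 pos [542.8 -55.5 304.4] phi 167.08 tilt [    3.     1. -1000.] F [-0.3 -0.2 -0.5] w 85.4 gf 0.0 j [ 0.2   0.2  -0.06 -0.   -1.3  -1.99]
dtool mm [ -37.4 -177.6    4.2] rows 5.0 az -74.92
[272.05278362 179.32754335]
[272.47713643 195.50258447]
grip top/bot [243.33453673 171.04585863] [244.69163885 192.38189405]
```

View pics/t5.png

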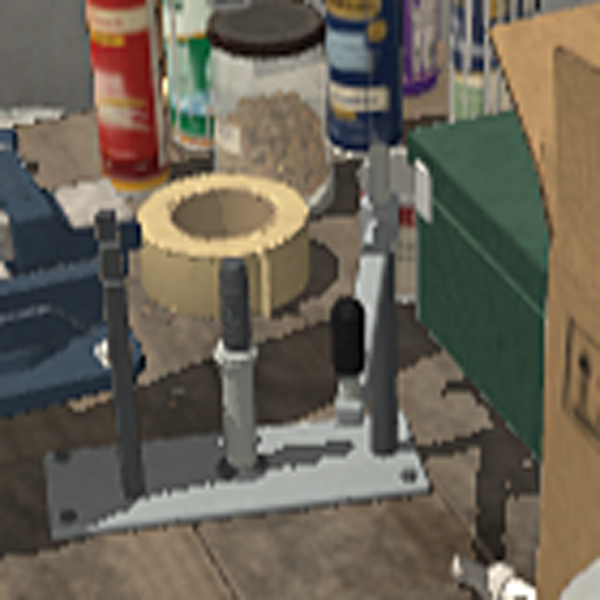

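The side view shows the punch home (collar on rim at crop (237,352)), knob at (271,188) px as predicted. Go back to the knob.

Request:
servo_tool(commands=[[[0,-0.0075,-0.0355,0,0,0,0],[0,-0.0075,-0.0355,0,0,0,0],[0,-0.0075,-0.0355,0,0,0,0],[0,-0.0075,-0.0355,0,0,0,0],[0,-0.0075,-0.0355,0,0,0,0],[0,0,0,0,0,0,-6.8],[0,0,0,0,0,0,-6.8],[0,0,0,0,0,0,-6.8],[0,0,0,0,0,0,-6.8],[0,0,0,0,0,0,-6.8]]])

```text
clock: 15.95
position: [538.3, -237.1, 300.1]
ee_rot: [-0.186, 0.983, 0.001, -0.003]
contact_force: [0.5, -0.2, -0.4]
gripper_width: 85.5
grasp_force: 0.0
```

Request:
servo_tool(commands=[[[0,0,0,0,0,0,-6.8],[0,0,0,0,0,0,-6.8],[0,0,0,0,0,0,-6.8],[0,0,0,0,0,0,-6.8],[0,0,0,0,0,0,-6.8],[0,0,0,0,0,0,-6.9],[0,0,0,0,0,0,0],[0,0,0,0,0,0,0]]])

```text
clock: 16.62
position: [538.6, -236.9, 301.0]
ee_rot: [-0.514, 0.858, 0.001, -0.001]
contact_force: [-0.3, 0.3, -0.2]
gripper_width: 85.6
grasp_force: 0.0
```

Run:
```python
from h import *
go(539,-237,191,-118)
```

```text
t 16.62 pos [ 538.6 -236.9  301. ] phi -118.19 tilt [   -4.1     1.  -1000. ] F [-0.3  0.3 -0.2] w 85.6 gf 0.0 j [-0.14  0.28  0.04 -0.   -1.33 -0.35]
dtool mm [ -0.2  -0.9 110. ] rows 3.0 az -0.19
```

Request:
servo_tool(commands=[[[0,0,0,0.03,0,0,0],[0,0,0,0.035,0,0,0],[0,0,0,0.03,0,0,0],[0,0,0,0.015,0,0,0],[255,0,0,0,0,0,0],[255,0,0,0,0,0,0],[255,0,0,0,0,0,0],[255,0,0,0,0,0,0],[255,0,0,0,0,0,0],[255,0,0,0,0,0,0]]])

```text
clock: 17.45
position: [539.7, -237.3, 194.5]
ee_rot: [-0.515, 0.857, -0.001, 0.001]
contact_force: [-2.8, -0.5, 1.1]
gripper_width: 13.8
grasp_force: 58.3
```

Request:
servo_tool(commands=[[[255,0,0,-0.011,0,0,0],[255,0,0,-0.011,0,0,0],[255,0,0,-0.012,0,0,0],[255,0,0,0,0,0,0]]])

```text
clock: 17.78
position: [540.8, -237.4, 231.0]
ee_rot: [-0.515, 0.857, -0.002, 0.002]
contact_force: [1.5, 1.3, -0.2]
gripper_width: 14.2
grasp_force: 58.7
```

Run:
```python
from h import *
s,_,_=st(); p=s['position'][:2]-[622.6,-73.7]; print(np.hypot(*p),np.degrees(np.arctan2(-p[1],-p[0])))
```

```text
t 17.78 pos [ 540.8 -237.4  231. ] phi -117.96 tilt [    5.7    -1.8 -1000. ] F [ 1.5  1.3 -0.2] w 14.2 gf 58.7 j [-0.14  0.32 -0.09  0.   -1.16 -0.35]
183.01913893023172 63.44931854728911
```

Request:
servo_tool(commands=[[[255,-0.0011,0.0203,0,0,0,6.36],[255,-0.0011,0.0203,0,0,0,6.36],[255,-0.0011,0.0203,0,0,0,6.36],[255,-0.0011,0.0203,0,0,0,6.36],[255,-0.0011,0.0203,0,0,0,6.36],[255,-0.0011,0.0203,0,0,0,6.36],[255,-0.0011,0.0203,0,0,0,6.36],[255,-0.0011,0.0203,0,0,0,6.36],[255,0,0,0,0,0,0]]])

```text
clock: 18.53
position: [442.9, -109.4, 227.4]
ee_rot: [-0.096, 0.995, 0.0, -0.001]
contact_force: [-2.9, -1.9, -2.2]
gripper_width: 13.8
grasp_force: 58.7
```

Run:
```python
from h import *
s,_,_=st(); p=s['position'][:2]-[622.6,-73.7]; print(np.hypot(*p),np.degrees(np.arctan2(-p[1],-p[0])))
go(444.6,-32.9,228,167.1)
```

```text
t 18.53 pos [ 442.9 -109.4  227.4] phi -168.99 tilt [   -2.6     0.  -1000. ] F [-2.9 -1.9 -2.2] w 13.8 gf 58.7 j [ 0.12  0.1  -0.39 -0.   -1.09 -1.49]
183.19155231200097 11.241941504890516
t 18.53 pos [ 442.9 -109.4  227.4] phi -168.99 tilt [   -2.6     0.  -1000. ] F [-2.9 -1.9 -2.2] w 13.8 gf 58.7 j [ 0.12  0.1  -0.39 -0.   -1.09 -1.49]
dtool mm [-16.3  74.8  -0.6] rows 2.0 az 23.91
```

Request:
servo_tool(commands=[[[255,-0.001,0.0191,0,0,0,6],[255,-0.001,0.0191,0,0,0,6],[255,-0.001,0.0191,0,0,0,6],[255,-0.001,0.0191,0,0,0,6],[255,0,0,0,0,0,0],[255,0,0,0,0,0,0]]])

```text
clock: 19.03
position: [443.6, -34.8, 226.1]
ee_rot: [0.111, 0.994, -0.001, -0.004]
contact_force: [-5.5, -0.3, -2.0]
gripper_width: 13.8
grasp_force: 58.7
```

Run:
```python
from h import *
s,_,_=st(); p=s['position'][:2]-[622.6,-73.7]; print(np.hypot(*p),np.degrees(np.arctan2(-p[1],-p[0])))
go(444.6,-32.9,193,167.1)
```

```text
t 19.03 pos [443.6 -34.8 226.1] phi 167.21 tilt [-7.8e+00 -7.0e-01 -1.0e+03] F [-5.5 -0.3 -2. ] w 13.8 gf 58.7 j [ 0.29  0.08 -0.41 -0.   -1.09 -2.08]
183.20557695798115 -12.265556486326753
t 19.03 pos [443.6 -34.8 226.1] phi 167.21 tilt [-7.8e+00 -7.0e-01 -1.0e+03] F [-5.5 -0.3 -2. ] w 13.8 gf 58.7 j [ 0.29  0.08 -0.41 -0.   -1.09 -2.08]
dtool mm [-0.8  2.1 33.1] rows 1.0 az 0.11
```

Request:
servo_tool(commands=[[[255,-0.0008,0.002,0,0,0,0],[255,0,0,0,0,0,0],[255,0,0,0.006,0,0,0],[255,0,0,0.006,0,0,0],[255,0,0,0.006,0,0,0],[255,0,0,0.006,0,0,0],[255,0,0,0.006,0,0,0],[255,0,0,0.002,0,0,0],[255,0,0,0,0,0,0]]])

```text
clock: 19.78
position: [442.0, -34.4, 193.6]
ee_rot: [0.112, 0.994, -0.002, -0.007]
contact_force: [-13.2, 1.7, 6.9]
gripper_width: 14.1
grasp_force: 59.6
```

Run:
```python
from h import *
st()
```

```text
t 19.78 pos [442.  -34.4 193.6] phi 167.09 tilt [ -14.2   -1.8 -999.9] F [-13.2   1.7   6.9] w 14.1 gf 59.6 j [ 0.29  0.11 -0.46 -0.   -1.01 -2.08]
```

Request:
servo_tool(commands=[[[255,0,0,-0.001,0,0,0],[0,0,0,0,0,0,0],[0,0,0,0,0,0,0],[0,0,0,0,0,0,0],[0,0,0,-0.02,0,0,0],[0,0,0,-0.03,0,0,0],[0,0,0,-0.04,0,0,0],[0,0,0,-0.03,0,0,0],[0,0,0,0,0,0,0],[0,0,0,0,0,0,0]]])

```text
clock: 20.62
position: [449.0, -32.8, 318.4]
ee_rot: [0.112, 0.994, 0.001, 0.003]
contact_force: [0.5, -0.3, -0.4]
gripper_width: 84.9
grasp_force: 0.0
```

Run:
```python
from h import *
st(); b=grab('side','d6')['frame']; a=cv2.imread('pics/side0.png')
m=np.zeros((600,800,3),np.uint8)
c=lambda im,x,y,w,h,W,H:cv2.resize(im[y:y+h,x:x+w],(W,H),interpolation=cv2.INTER_CUBIC)
m[:400,:400]=c(a,190,130,110,110,400,400);m[:400,400:]=c(b,190,130,110,110,400,400)
m[400:,:300]=c(b,250,240,120,80,300,200)
cv2.imwrite('pics/t6.png',m)
```

```text
t 20.62 pos [449.  -32.8 318.4] phi 167.14 tilt [    5.8     1.5 -1000. ] F [ 0.5 -0.3 -0.4] w 84.9 gf 0.0 j [ 0.29  0.02 -0.24  0.   -1.3  -2.09]
```

View pics/t6.png

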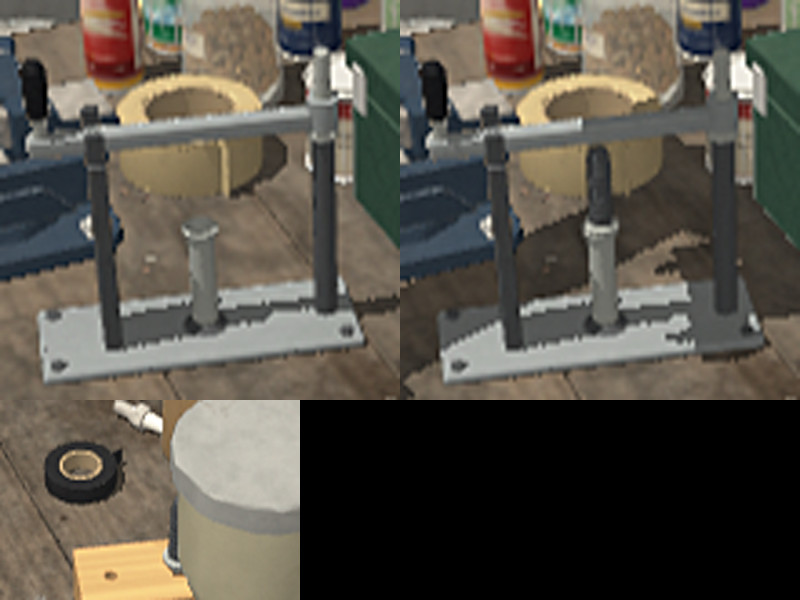

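The last view matches the first: bar down in the notch (knob at the same pixels, left and right panels), the punch stands home under it, and the short punch is still in the block. Robot is clear.

```bash
python3 -c "
from bench import ticket; print(ticket.job_done())"
```

```text
the job is handed in; nothing more can be done
None
```

The long punch is home in the tube with its collar on the rim, the latch bar is back down in the keeper's notch, the short punch is still in the block, and the job was handed in at about 21 s on the robot's clock.

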